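# Open the hidden drawer of the painted keepsake chest

## Robot

A 6-joint arm with a two-finger parallel gripper is mounted at the origin on a cart in front of the work surface, level with it; the furniture and walls round the work are solid. World frame = base frame: x ahead of the robot, y to its left, z up, the work surface at z = 0. Lengths are in m, angles in degrees, forces in N, time in s.
With the tool pointing down it reaches from about 0.35 to 0.975 m from the base axis. Payload 4.9 kg.
Tool frame: the origin (TCP) lies between the finger pads; the fingertips stand bot.tip_reach ahead of it and the grasp point (between the pads) lies 11 mm behind it (bot.tip_reach is the distance from the TCP to the fingertips, in m); z points along the fingers, y is the line along which they close (so a half turn about z gives the same grasp; the last joint's range is limited). The gripper opens to 85 mm and grips with 20 to 120 N. Pads are 22 mm wide; open, the fingers measure 114 mm over their backs; the gripper's body (76 mm by 85 mm) begins 54 mm behind the grasp point. The pads swing forward as they close: fully open they stand 13 mm farther back than shut.
Start: joints at [-70.474, 3.019, 92.412, -0, 84.569, -6.818], TCP at [0.277, -0.56, 0.239] pointing down, gripper open.
Joint ranges: [-172.51, 172.51], [-57.92, 126.97], [3.15, 148.05], [-58.71, 238.71], [5.1, 150.11], [-179.66, 179.66]. Speed limits (degrees/s): [147.25, 147.25, 180, 180, 180, 180].

## Interface

Orientations are given as a 3x3 rotation matrix whose columns are the frame's x, y, z axes.
In Python, from bench import monitor, vision, bot gives the robot as it stands. The module is installed in compiled form; this text tells all that it offers.
- The arm moves only by the tool apply_moves, never from a script. Its argument "deltas" is a list of rows, each a list of 3 entries, a list of its own where there are three numbers: the closure, from 0 (fully open) to 1 (shut), then the shift along the tool's x, y, z in units of 60 mm (1.0 is 60 mm), then the turn about the tool's z in units of 5 degrees (1.0 is 5 degrees). In form: [[claw, [tx, ty, tz], yaw], ...]. A call has 1 to 12 rows; each row shifts and turns the commanded pose from where the row before left it, along the tool's axes as they then stand; what a row does not reach is not made up. A row lasts 1/8 s, in which the tool goes at most 62.5 mm and 10.7 degrees, less where a joint would pass 70% of its speed; a pose out of reach is approached as far as the arm can. A call is refused whole if a number of a shift passes 1 or a number of a turn 1, either way. A call with a gripper value outside its range is refused whole. The fingers move at their own pace and stop on an object; the grip force is fixed at half the most. Time passes only in rows, so rows that do not move let the fingers close. It gives the time, the measured TCP pose, the force, the opening and the grip force at its end, in the units of the state.
- monitor.read_state(): the state, without advancing time (a new reading comes with each control period).
- vision.snapshot(name): name is "scene" or "side" or "wrist"; returns (picture, depth): 384x512x3 uint8, red, green, blue; 384x512 float32, m along the optical axis (not along the pixel's ray), 0 where there is no reading.
- vision.camera_model(name): a dict with "vfov" (degrees; the focal length in pixels is half the picture's height over the tangent of half this angle, whatever the lens; pixels are square), "cx", "cy" (the principal point, pixels), "dist_coeffs" ([k1, k2, p1, p2, k3] as OpenCV has them; the pictures are not rectified), "R" (3x3) and "t" (3): a world point X has camera coordinates R X + t. Camera axes: x right, y down, z forward; pixel columns grow to the right and rows downward; lengths in m; the calibration is good to about 2 mm. A picture is of the moment at which its call begins: read the wrist's pose just before it. camera_model takes no time and is no camera call; for the wrist camera it gives the pose at the moment of the call.
- bot.hand_in(): hands the job in; it is judged then, once.
The state is a dict: "t": time; "joint_pos": joint angles; "dq": joint speeds; "joint_efforts": joint torques, N m; "ee_pos": TCP position; "tool_rot": TCP orientation; "force": force on the tool from outside, world axes, zero at the start; "moment": the same for the moment, N m; "width": finger opening in m; "gripper_force": force on a finger pad.
Only numpy, scipy, OpenCV 4.12 (cv2) and the standard library are available. Lean on these libraries where they do the work, as an engineer would, in place of code of your own. Each camera call takes 0.05 s, during which the arm holds its last target. There are 200 camera calls.

## Task

Open the hidden drawer of the painted chest so that its lining can air: one of the six wooden squares inlaid flush in the chest's top is the push plate of its concealed catch, looking like the others but giving under the finger. Feel across the squares with a fingertip, press the one that sinks so that the drawer springs out of the front, and let the square come up again. Then hook a fingertip behind the drawer's front and draw it out to about three quarters of its travel, without gripping it, wrenching it against its end stop or disturbing the things around.

Things in the scene. Friction and masses are not known exactly. Their poses are not given: they have to be found in the camera images.
- chest: low keepsake chest painted dull blue-green, 200 mm deep (x), 330 mm wide (y), 115 mm high, fixed on the table; origin at the centre of its underside; -x of its frame is its front, towards the robot, z up. In its flat top (z = 0.115 of its frame) six equal wooden squares are inlaid flush in a row near the front edge.
- square_row (a point): middle of the row of squares, on the chest's flat top (x = -0.055, y = 0, z = 0.115 of the chest's frame), axes as the chest's. Squares 44 x 44 mm, centres at y = -0.120, -0.072, -0.024, 0.024, 0.072, 0.120 of this frame, x = z = 0. Five are rigid; one, any of the six, is the catch's push plate, flush, same look. The fingertip must be wholly inside it to sink it.
- catch (a joint): how far the concealed push plate is pressed down, in m: 0 flush, 0.006 bottom stop. Sprung: it gives from about 2.5 N, reaches the bottom at about 4.5 N, lets the drawer go when about 4 mm down, and rises again when released.
- drawer (a joint): how far the hidden drawer is out (towards -x of the chest's frame), in m: 0 shut and caught, 0.14 end stop. Once let go by the catch, a spring pushes it out to 0.055 or a little more; from there it slides with about 1 N of friction and stays where it is left.
- drawer_edge (a point): middle of the top edge of the hidden drawer's front, axes as the chest's. The front is painted as the chest, no handle, 14 mm thick (x), 292 mm wide, 69 mm high; its top edge is 21 mm below the chest's top (this point: shut, 7 mm behind the front plane). Behind it is an open tray, 268 mm wide inside, floor 62 mm below that edge; sprung out, 41 mm or more of the tray lies open before the chest.
- turned_knob: turned wooden knob with a teal top, 48 mm across, 54 mm high, standing on the table; origin at the centre of its underside; bystander
- varnish_jar: jar with black lid, 62 mm across, 68 mm high, standing on the table; origin at the centre of its underside; bystander
- sample_pot_c: small closed paint sample pot, white with a teal band, 53 mm across, 58 mm high, standing on the rear half of the chest's top; origin at the centre of its underside; bystander

How it is judged:
By the outcome, as a careful person would: the job done as asked, in the order asked, and still so for the second after the job is handed in, with the robot touching nothing.
It also fails if it takes over 48 s, if anything falls off the work surface, if the arm or the gripper's body presses on something with over 40 N, if the wrist force passes 120 N, or if a joint passes its speed limit or range.

## Working session

There is one attempt and no reset: what is moved stays moved. The work goes in short steps, Python scripts to look and compute and a tool call to move; the robot and the scene stay as the last step left them, time stands still between calls to the robot, and variables do not carry over. Pictures are saved under pics/ and viewed, at most 10 in all, crops included, and the job is handed in when it is done.

Besides the shell and the picture viewer there is one more tool, called after "Call:" as name(argument=value, ...), one argument or row to a line, values as JSON. apply_moves: Moves the arm, as the interface text tells. Its arguments: {"type":"object","properties":{"deltas":{"type":"array"}},"required":["deltas"]}

```bash
mkdir -p pics; cat > h.py <<'E'
import numpy as np, cv2
from bench import monitor, vision, bot
def K(m,h=384):
    f=h/2/np.tan(np.radians(m["vfov"]/2)); return np.array([[f,0,m["cx"]],[0,f,m["cy"]],[0,0,1]])
def world(m,px,depth=None,z=None):
    px=np.array(px,float).reshape(-1,1,2)
    n=cv2.undistortPoints(px,K(m),np.array(m["dist_coeffs"],float)).reshape(-1,2)
    r=np.c_[n,np.ones(len(n))]; R=np.array(m["R"]);t=np.array(m["t"])
    c=-R.T@t; d=r@R
    s=np.array(depth) if depth is not None else (np.array(z)-c[2])/d[:,2]
    return c+d*s[:,None] if np.ndim(s) else c+d*s
E
python3 - <<'E'
from h import *
s=monitor.read_state(); print(s["t"],s["ee_pos"],s["tool_rot"],s["force"],s["width"],bot.tip_reach)
for n in("scene","side"):
    p,d=vision.snapshot(n); cv2.imwrite(f"pics/{n}0.png",p[:,:,::-1]); np.save(n+"0.npy",d)
    m=vision.camera_model(n); print(n,m); np.save(n+"m.npy",m,allow_pickle=True)
E
```

```text
0.0 [ 0.27713476 -0.55951448  0.23806237] [[ 8.96161825e-01  4.43726816e-01 -7.05277218e-04]
 [ 4.43727316e-01 -8.96159747e-01  1.94313594e-03]
 [ 2.30180469e-04 -2.05431502e-03 -9.99997863e-01]] [ 0.81880657 -0.31294879  0.61291664] 0.08524835059274728 0.008
scene {'vfov': 55.70598626926321, 'cx': 260.43811770393773, 'cy': 194.7605013680606, 'dist_coeffs': array([-0.05317425,  0.        ,  0.        ,  0.        ,  0.        ]), 'R': array([[-0.76574572, -0.64308501,  0.00866947],
       [-0.54121573,  0.63704677, -0.54886878],
       [ 0.34744643, -0.42498598, -0.83586356]]), 't': array([0.46453401, 0.41177553, 0.84457661])}
side {'vfov': 52.88925156007307, 'cx': 255.66249727162156, 'cy': 191.89482634233678, 'dist_coeffs': array([-0.10521316,  0.        ,  0.        ,  0.        ,  0.        ]), 'R': array([[-0.36140766,  0.93238444,  0.00661564],
       [ 0.82905545,  0.32458627, -0.45531396],
       [-0.426675  , -0.15906923, -0.89030637]]), 't': array([ 0.24703835, -0.47545755,  1.37605742])}
```

View pics/scene0.png

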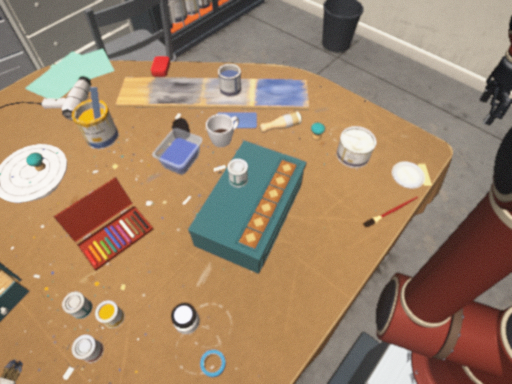

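View pics/side0.png

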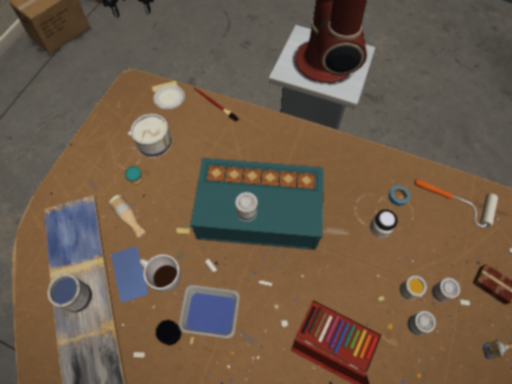

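The scene picture shows the chest at about (250,205), with its row of squares running from (287,167) to (250,240). The pot stands on the chest at (237,170), the knob at (317,128) and the jar at (184,317). In the side picture the row runs from (215,174) to (308,182), the pot is at (246,205), the knob at (133,173) and the jar at (385,222).

```bash
python3 - <<'E'
from h import *
crops=[]
for n,(x0,y0,x1,y1) in {"scene":(180,130,320,275),"side":(180,145,340,255)}.items():
    m=np.load(n+"m.npy",allow_pickle=True).item(); p=cv2.imread(f"pics/{n}0.png"); d=np.load(n+"0.npy")
    hsv=cv2.cvtColor(p,cv2.COLOR_BGR2HSV)
    # chest + squares: teal mask; squares = non-teal hole region inside convex hull
    teal=cv2.inRange(hsv,(78,60,30),(100,255,160)); 
    k,l,st,ce=cv2.connectedComponentsWithStats(teal); i=1+np.argmax(st[1:,4])
    yy,xx=np.nonzero(l==i)
    D=d[yy,xx]; W=world(m,np.c_[xx,yy],depth=D); top=W[(abs(W[:,2]-.115)<.006)]
    print(n,st[i],"z top med",np.median(top[:,2]),len(top))
    hull=cv2.convexHull(np.c_[xx,yy].astype(np.int32)); hm=np.zeros_like(teal); cv2.fillConvexPoly(hm,hull,255)
    sq=(hm>0)&(hsv[:,:,0]<25)&(hsv[:,:,1]>90)&(hsv[:,:,2]>80)
    sq=cv2.morphologyEx(sq.astype(np.uint8),cv2.MORPH_OPEN,np.ones((3,3)))
    k,ll,s2,c2=cv2.connectedComponentsWithStats(sq)
    for j in range(1,k):
        if s2[j,4]>40:
            y,x=np.nonzero(ll==j); w=world(m,np.c_[x,y],z=.115); wd=world(m,np.c_[x,y],depth=d[y,x])
            print(s2[j],c2[j].round(1),w.mean(0).round(4),np.median(wd,0).round(4))
    r=cv2.minAreaRect((top[:,:2]*1000).astype(np.float32)); print("toprect mm",r)
    crops.append(cv2.resize(p[y0:y1,x0:x1],None,fx=4,fy=4,interpolation=cv2.INTER_CUBIC))
    cv2.imwrite(f"pics/{n}_c.png",crops[-1])
E
```

```text
scene [ 189  142  116  130 6291] z top med 0.11579729591212301 5298
[ 240  161   56   87 1466] [267.4 204.1] [ 0.5913 -0.0107  0.115 ] [ 0.5898 -0.0043  0.1159]
toprect mm ((645.8087158203125, -2.667572021484375), (199.72862243652344, 326.993408203125), 15.972604751586914)
side [ 191  159  132   89 7592] z top med 0.11621401789755126 6139
[ 207  166  108   23 1538] [261.  176.7] [ 0.5958 -0.0199  0.115 ] [ 0.5965 -0.02    0.1162]
toprect mm ((649.483642578125, -4.8118896484375), (198.45130920410156, 325.31610107421875), 16.134492874145508)
```

View pics/side_c.png

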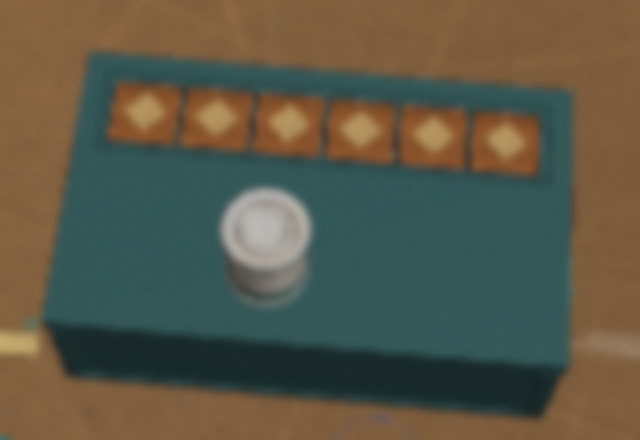

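View pics/scene_c.png

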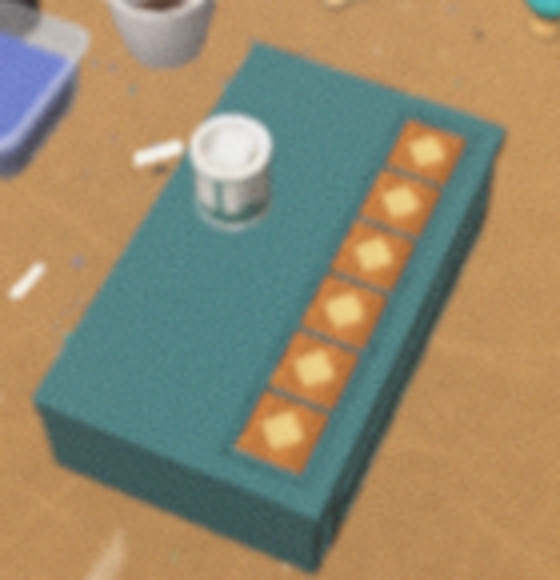

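The crops show six diamond centres. Side crop, left to right: (146,112) to (505,141). Scene crop, top to bottom: (426,151) to (283,431). Both run in order from -y. Next I'll fit the chest pose to them.

```bash
python3 - <<'E'
from h import *
from scipy.optimize import least_squares
P={"side":(180,145,[(146,112),(217,118),(289,124),(361,129),(433,134),(505,141)]),
"scene":(180,130,[(426,151),(400,203),(373,255),(344,310),(313,369),(283,431)])}
yl=np.array([-.12,-.072,-.024,.024,.072,.12])
allw=[]
for n,(x0,y0,q) in P.items():
    m=np.load(n+"m.npy",allow_pickle=True).item()
    px=(np.array(q)+.5)/4-.5+[x0,y0]
    w=world(m,px,z=.115); allw.append(w)
    v=np.polyfit(yl,w[:,:2],1); print(n,"centre",v[1],"scale",np.linalg.norm(v[0]),"yaw",np.degrees(np.arctan2(-v[0][0],v[0][1])))
w=np.mean(allw,0); v=np.polyfit(yl,w[:,:2],1); a=np.arctan2(-v[0][0],v[0][1]); print("mean",v[1],np.degrees(a))
c,s=np.cos(a),np.sin(a); R=np.array([[c,-s],[s,c]])
org=v[1]-R@[-.055,0]; print("chest origin",org)
for y in yl: print("sq",y,(org+R@[-.055,y]).round(4))
# bystanders from depth
for n,px in (("side",[(385,214),(133,172),(246,202)]),("scene",[(183,310),(318,126),(237,165)])):
    m=np.load(n+"m.npy",allow_pickle=True).item(); d=np.load(n+"0.npy")
    print(n,world(m,px,depth=[d[y,x] for x,y in px]).round(3))
st=monitor.read_state(); T=np.array(st["tool_rot"]); print("tool yaw x",np.degrees(np.arctan2(T[1,0],T[0,0])), "j",st["joint_pos"])
E
```

```text
side centre [ 0.59449645 -0.02059888] scale 0.9967424309585662 yaw 16.24292555263804
scene centre [ 0.59402366 -0.01986632] scale 0.9995622956144686 yaw 15.948164621121613
mean [ 0.59426006 -0.0202326 ] 16.095336905294378
chest origin [ 0.64710415 -0.0049846 ]
sq -0.12 [ 0.6275 -0.1355]
sq -0.072 [ 0.6142 -0.0894]
sq -0.024 [ 0.6009 -0.0433]
sq 0.024 [0.5876 0.0028]
sq 0.072 [0.5743 0.0489]
sq 0.12 [0.561  0.0951]
side [[ 0.555  0.324  0.067]
 [ 0.683 -0.378  0.055]
 [ 0.703 -0.018  0.17 ]]
scene [[ 0.573  0.325  0.069]
 [ 0.679 -0.382  0.053]
 [ 0.708 -0.022  0.169]]
tool yaw x 26.343491348417945 j [-7.04740573e+01  3.05149951e+00  9.24848290e+01 -3.10220223e-03
  8.45695854e+01 -6.81726097e+00]
```

Call:
apply_moves(
  deltas=[
    [1,[0,0,0],0.69],
    [1,[0,0,0],0.69],
    [1,[0,0,0],0.67],
    [1,[0.3,-0.2,0],0],
    [1,[0.757,-0.517,0],0],
    [1,[0.757,-0.517,0],0],
    [1,[0.757,-0.517,0],0],
    [1,[0.757,-0.517,0],0],
    [1,[0.757,-0.517,0],0],
    [1,[0.757,-0.517,0],0],
    [1,[0.757,-0.517,0],0],
    [1,[0.757,-0.517,0],0],
  ],
)

```text
t: 1.6
ee_pos: [0.5725, -0.2014, 0.2391]
tool_rot: [[0.96, 0.279, -0.0], [0.279, -0.96, 0.0], [-0.0, -0.0, -1.0]]
force: [1.1, -0.3, 0.2]
width: 0.0
gripper_force: 0.0
```

```bash
cat >> h.py <<'E'
SQ=np.array([.5943,-.0202]); A=np.radians(16.1); CH=np.array([[np.cos(A),-np.sin(A)],[np.sin(A),np.cos(A)]])
def goto(xyz):
    s=monitor.read_state(); T=np.array(s["tool_rot"]); d=T.T@(np.array(xyz)-s["ee_pos"])
    print("t",round(s["t"],2),"ee",np.round(s["ee_pos"],4),"yawerr",round(np.degrees(np.arctan2(T[1,0],T[0,0]))-16.1,2),"tilt",T[:2,2].round(4),"F",np.round(s["force"],2),"w",round(s["width"],4),"\n tool units:",(d/.06).round(3))
    print(" in row frame",(CH.T@(np.array(s["ee_pos"])[:2]-SQ)).round(4))
def row(x,y,z): return [*(SQ+CH@[x,y]),z]
E
python3 -c "
from h import *
goto(row(0,-.12,.14))"
```

```text
t 1.6 ee [ 0.5725 -0.2014  0.2391] yawerr 0.1 tilt [-0.0001  0.0004] F [ 1.12 -0.29  0.24] w 0.0 
 tool units: [ 1.189 -0.798  1.652]
 in row frame [-0.0712 -0.1681]
```

Call:
apply_moves(
  deltas=[
    [1,[0.595,-0.4,0],0],
    [1,[0.594,-0.398,0],0],
    [1,[0,0,0.8],0],
    [1,[0,0,0.7],0],
    [1,[0,0,0],0],
  ],
)

```text
t: 2.22
ee_pos: [0.6237, -0.1362, 0.1442]
tool_rot: [[0.96, 0.279, -0.009], [0.279, -0.96, 0.003], [-0.008, -0.006, -1.0]]
force: [-0.3, 0.2, -0.7]
width: 0.0002
gripper_force: 0.0
```

```bash
python3 - <<'E'
from h import *
goto(row(0,-.12,.123))
E
```

```text
t 2.23 ee [ 0.6237 -0.1362  0.1442] yawerr 0.1 tilt [-0.0092  0.0035] F [-0.33  0.2  -0.73] w 0.0002 
 tool units: [0.068 0.008 0.353]
 in row frame [-0.0039 -0.1197]
```

Call:
apply_moves(
  deltas=[
    [1,[0,0,0],0],
    [1,[0,0,0],0],
  ],
)

```text
t: 2.48
ee_pos: [0.6284, -0.139, 0.1525]
tool_rot: [[0.961, 0.277, 0.005], [0.277, -0.961, -0.002], [0.004, 0.003, -1.0]]
force: [0.2, 0.8, 0.7]
width: 0.0001
gripper_force: 0.0
```

```bash
python3 - <<'E'
from h import *
goto(row(0,-.12,.123))
E
```

```text
t 2.48 ee [ 0.6284 -0.139   0.1525] yawerr 0.0 tilt [ 0.0046 -0.0015] F [0.17 0.79 0.7 ] w 0.0001 
 tool units: [ 0.001 -0.062  0.492]
 in row frame [-0.0002 -0.1236]
```

Call:
apply_moves(
  deltas=[
    [1,[0.02,-0.03,0.1],0],
    [1,[0,0,0.1],0],
    [1,[0,0,0.1],0],
    [1,[0,0,0.06],0],
    [1,[0,0,0],0],
    [1,[0,0,0],0],
  ],
)

```text
t: 3.22
ee_pos: [0.6277, -0.1366, 0.1278]
tool_rot: [[0.961, 0.277, 0.0], [0.277, -0.961, -0.0], [0.0, 0.0, -1.0]]
force: [0.6, -0.0, -0.5]
width: 0.0002
gripper_force: 0.0
```

```bash
python3 - <<'E'
from h import *
goto(row(0,-.12,.123))
E
```

```text
t 3.23 ee [ 0.6277 -0.1366  0.1278] yawerr -0.01 tilt [ 0.0002 -0.    ] F [ 0.64 -0.03 -0.46] w 0.0002 
 tool units: [ 0.004 -0.018  0.08 ]
 in row frame [-0.0002 -0.1211]
```

Call:
apply_moves(
  deltas=[
    [1,[0,-0.01,0.025],0],
    [1,[0,0,0.025],0],
    [1,[0,0,0.025],0],
    [1,[0,0,0.02],0],
    [1,[0,0,0],0],
  ],
)

```text
t: 3.85
ee_pos: [0.6275, -0.1359, 0.123]
tool_rot: [[0.961, 0.277, -0.0], [0.277, -0.961, -0.0], [-0.0, 0.0, -1.0]]
force: [-3.6, 1.5, 4.4]
width: 0.0003
gripper_force: 2.4
```

Call:
apply_moves(
  deltas=[
    [1,[0,0,0.025],0],
    [1,[0,0,0],0],
  ],
)

```text
t: 4.1
ee_pos: [0.6275, -0.136, 0.123]
tool_rot: [[0.961, 0.277, -0.0], [0.277, -0.961, -0.0], [-0.0, 0.0, -1.0]]
force: [-6.0, 0.9, 10.8]
width: -0.0
gripper_force: 5.5
```

Call:
apply_moves(
  deltas=[
    [1,[0,0,0.025],0],
    [1,[0,0,0],0],
  ],
)

```text
t: 4.35
ee_pos: [0.6275, -0.136, 0.123]
tool_rot: [[0.961, 0.277, -0.001], [0.277, -0.961, -0.0], [-0.001, 0.0, -1.0]]
force: [-10.2, 3.1, 17.0]
width: 0.0001
gripper_force: 8.4
```

Call:
apply_moves(
  deltas=[
    [1,[0,0,-0.15],0],
    [1,[0,-0.2,0],0],
    [1,[0,-0.3,0],0],
    [1,[0,-0.3,0],0],
    [1,[0,0,0.04],0],
    [1,[0,0,0.035],0],
    [1,[0,0,0.025],0],
    [1,[0,0,0.025],0],
    [1,[0,0,0],0],
  ],
)

```text
t: 5.48
ee_pos: [0.6142, -0.0898, 0.123]
tool_rot: [[0.961, 0.277, -0.001], [0.277, -0.961, 0.001], [-0.001, -0.001, -1.0]]
force: [-7.1, 3.8, 11.1]
width: 0.0003
gripper_force: 6.1
```

Square 2 is rigid too, and the position is right, so on to square 3.

Call:
apply_moves(
  deltas=[
    [1,[0,0,-0.125],0],
    [1,[0,-0.2,0],0],
    [1,[0,-0.3,0],0],
    [1,[0,-0.3,0],0],
    [1,[0,0,0.04],0],
    [1,[0,0,0.035],0],
    [1,[0,0,0.025],0],
    [1,[0,0,0.025],0],
    [1,[0,0,0],0],
  ],
)

```text
t: 6.6
ee_pos: [0.6008, -0.0437, 0.1207]
tool_rot: [[0.961, 0.277, -0.0], [0.277, -0.961, 0.001], [0.0, -0.001, -1.0]]
force: [-1.6, 1.9, 3.7]
width: -0.0001
gripper_force: 2.2
```

Call:
apply_moves(
  deltas=[
    [1,[0,0,0.025],0],
    [1,[0,0,0.03],0],
    [1,[0,0,0],0],
    [1,[0,0,0],0],
  ],
)

```text
t: 7.1
ee_pos: [0.601, -0.0438, 0.1172]
tool_rot: [[0.961, 0.277, 0.001], [0.277, -0.961, -0.0], [0.001, 0.0, -1.0]]
force: [-1.9, 2.3, 3.4]
width: 0.0001
gripper_force: 1.9
```

Call:
apply_moves(
  deltas=[
    [1,[0,0,-0.1],0],
    [1,[0,0,-0.3],0],
    [1,[0,0,-0.4],0],
    [1,[0,0,-0.2],0],
    [1,[0,0,0],0],
    [1,[0,0,0],0],
  ],
)

```text
t: 7.85
ee_pos: [0.6002, -0.0437, 0.1763]
tool_rot: [[0.961, 0.277, -0.001], [0.277, -0.961, 0.0], [-0.001, -0.001, -1.0]]
force: [-0.1, -0.5, 0.6]
width: -0.0
gripper_force: 0.0
```

```bash
python3 - <<'E'
from h import *
for n,(x0,y0,x1,y1) in {"scene":(180,130,340,275),"side":(180,130,340,250)}.items():
    p,d=vision.snapshot(n); cv2.imwrite(f"pics/{n}1.png",p[:,:,::-1]); np.save(n+"1.npy",d)
    cv2.imwrite(f"pics/{n}_c1.png",cv2.resize(p[y0:y1,x0:x1,::-1],None,fx=4,fy=4,interpolation=cv2.INTER_CUBIC))
goto(row(-.1,0,.165))
E
```

```text
t 7.95 ee [ 0.6001 -0.0437  0.1759] yawerr -0.01 tilt [-0.0021  0.0003] F [-0.43 -0.04 -0.05] w 0.0003 
 tool units: [-1.65  -0.402  0.185]
 in row frame [-0.001  -0.0241]
```

View pics/scene_c1.png

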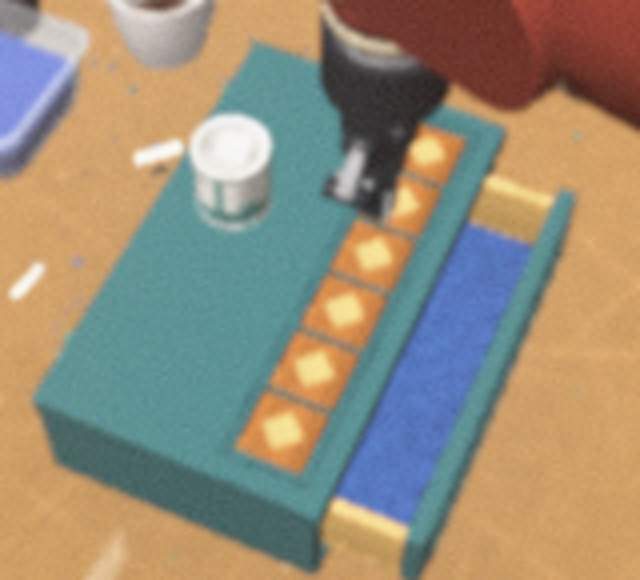

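The drawer has sprung out. Its front's top edge runs from about (565,195) to (415,560) in the crop, and the blue tray lies open behind it. I'll measure the edge from depth.

```bash
cat >> h.py <<'E'
def edge(n,d):
    m=vision.camera_model(n); yy,xx=np.mgrid[120:280,170:345]; yy=yy.ravel();xx=xx.ravel()
    W=world(m,np.c_[xx,yy],depth=d[yy,xx]); L=(W[:,:2]-SQ)@CH   # row frame
    k=(abs(W[:,2]-.095)<.008)&(L[:,0]<-.055)&(L[:,0]>-.25)&(abs(L[:,1])<.12)
    q=L[k,0]; print(n,"edge x row-frame: n",k.sum(),np.percentile(q,[2,25,50,75,98]).round(4),"y",L[k,1].min().round(3),L[k,1].max().round(3))
    return W,L
E
python3 - <<'E'
from h import *
for n in("scene","side"):
    edge(n,np.load(n+"1.npy"))
m=vision.camera_model("scene")
px=(np.array([(372,385),(480,280),(300,450),(555,195),(572,192),(540,230)])+.5)/4-.5+[180,130]  # last three on far end of the edge
W=world(m,px,z=.094); print(((W[:,:2]-SQ)@CH).round(4)[3:])
E
```

```text
scene edge x row-frame: n 455 [-0.1085 -0.1051 -0.1013 -0.0975 -0.094 ] y -0.12 0.12
side edge x row-frame: n 172 [-0.1063 -0.101  -0.0967 -0.0941 -0.0917] y -0.119 0.12
[[-0.0937 -0.1369]
 [-0.1039 -0.1444]
 [-0.0939 -0.104 ]]
```

Call:
apply_moves(
  deltas=[
    [1,[-0.25,-0.1,0],0],
    [1,[-0.4,-0.15,0],0],
    [1,[-0.3,-0.15,0.1],0],
    [1,[-0.183,0,0.2],0],
    [1,[0,0,0.2],0],
    [1,[0,0,0.1],0],
    [1,[0,0,0],0],
    [1,[0,0,0],0],
  ],
)

```text
t: 8.95
ee_pos: [0.5294, -0.0396, 0.1415]
tool_rot: [[0.961, 0.277, 0.001], [0.277, -0.961, -0.0], [0.0, 0.0, -1.0]]
force: [-0.7, 0.2, 0.3]
width: -0.0003
gripper_force: 0.0
```

```bash
python3 - <<'E'
from h import *
goto(row(-.069,0,.08))
E
```

```text
t 8.95 ee [ 0.5294 -0.0396  0.1415] yawerr -0.0 tilt [ 0.0005 -0.0001] F [-0.72  0.18  0.3 ] w -0.0003 
 tool units: [-0.021 -0.011  1.025]
 in row frame [-0.0677 -0.0006]
```

Call:
apply_moves(
  deltas=[
    [1,[-0.02,-0.01,0.15],0],
    [1,[0,0,0.2],0],
    [1,[0,0,0.25],0],
    [1,[0,0,0.2],0],
    [1,[0,0,0.15],0],
    [1,[0,0,0.07],0],
    [1,[0,0,0],0],
    [1,[0,0,0],0],
  ],
)

```text
t: 9.95
ee_pos: [0.5279, -0.0394, 0.0806]
tool_rot: [[0.961, 0.277, 0.001], [0.277, -0.961, -0.0], [0.001, 0.0, -1.0]]
force: [0.3, -0.5, 0.4]
width: 0.0001
gripper_force: 0.0
```

Call:
apply_moves(
  deltas=[
    [1,[-0.04,0,0],0],
    [1,[-0.05,0,0],0],
    [1,[-0.05,0,0],0],
    [1,[-0.05,0,0],0],
    [1,[-0.05,0,0],0],
    [1,[-0.05,0,0],0],
    [1,[-0.05,0,0],0],
    [1,[0,0,0],0],
  ],
)

```text
t: 10.95
ee_pos: [0.5076, -0.045, 0.08]
tool_rot: [[0.961, 0.277, -0.0], [0.277, -0.961, -0.0], [-0.0, 0.0, -1.0]]
force: [0.4, -0.7, 0.2]
width: 0.0004
gripper_force: 0.0
```

```bash
python3 - <<'E'
from h import *
goto(row(-.125,0,.08))
E
```

```text
t 10.95 ee [ 0.5076 -0.045   0.08  ] yawerr -0.01 tilt [-0.0003 -0.0001] F [ 0.4  -0.73  0.23] w 0.0004 
 tool units: [-0.58   0.003 -0.   ]
 in row frame [-0.0902  0.0002]
```

Call:
apply_moves(
  deltas=[
    [1,[-0.05,0,0],0],
    [1,[-0.07,0,0],0],
    [1,[-0.07,0,0],0],
    [1,[-0.07,0,0],0],
    [1,[-0.07,0,0],0],
    [1,[-0.07,0,0],0],
    [1,[-0.07,0,0],0],
    [1,[-0.05,0,0],0],
    [1,[-0.04,0,0],0],
    [1,[-0.02,0,0],0],
    [1,[0,0,0],0],
    [1,[0,0,0],0],
  ],
)

```text
t: 12.45
ee_pos: [0.4743, -0.0546, 0.0798]
tool_rot: [[0.961, 0.277, -0.001], [0.277, -0.961, -0.0], [-0.001, -0.0, -1.0]]
force: [0.7, 0.2, 0.1]
width: 0.0004
gripper_force: 0.0
```

```bash
python3 - <<'E'
from h import *
goto(row(-.125,0,.08))
for n in("scene","side"):
    p,d=vision.snapshot(n); edge(n,d)
E
```

```text
t 12.45 ee [ 0.4743 -0.0546  0.0798] yawerr -0.0 tilt [-0.0006 -0.    ] F [0.68 0.18 0.1 ] w 0.0004 
 tool units: [-0.002  0.004 -0.003]
 in row frame [-0.1249  0.0002]
scene edge x row-frame: n 306 [-0.1506 -0.1476 -0.1441 -0.1405 -0.1365] y -0.045 0.12
side edge x row-frame: n 304 [-0.1476 -0.1422 -0.1367 -0.1339 -0.1141] y -0.119 0.118
```

The drawer is out to about 0.105 m, so I'll back off from its front and lift clear.

Call:
apply_moves(
  deltas=[
    [1,[0.08,0,0],0],
    [1,[0.12,0,0],0],
    [1,[0.1,0,0],0],
    [1,[0,0,-0.2],0],
    [1,[0,0,-0.3],0],
    [1,[0,0,-0.5],0],
    [1,[0,0,-0.5],0],
    [1,[0,0,-0.5],0],
    [1,[0,0,-0.3],0],
    [1,[0,0,-0.1],0],
    [1,[0,0,0],0],
    [1,[0,0,0],0],
  ],
)

```text
t: 14.05
ee_pos: [0.491, -0.0494, 0.2225]
tool_rot: [[0.961, 0.277, -0.003], [0.277, -0.961, 0.001], [-0.002, -0.001, -1.0]]
force: [-0.4, 1.3, 0.1]
width: 0.0001
gripper_force: 0.0
```

```bash
python3 - <<'E'
from h import *
goto(row(-.11,0,.2))
for n in("scene","side"):
    p,d=vision.snapshot(n); edge(n,d); cv2.imwrite(f"pics/{n}2.png",p[:,:,::-1])
E
```

```text
t 14.05 ee [ 0.491  -0.0494  0.2225] yawerr -0.01 tilt [-0.0025  0.0007] F [-0.42  1.3   0.11] w 0.0001 
 tool units: [-0.044  0.01   0.375]
 in row frame [-0.1073  0.0006]
scene edge x row-frame: n 452 [-0.1508 -0.1475 -0.1437 -0.1402 -0.1366] y -0.119 0.119
side edge x row-frame: n 417 [-0.1479 -0.1432 -0.1383 -0.1352 -0.1324] y -0.119 0.119
```

View pics/scene2.png

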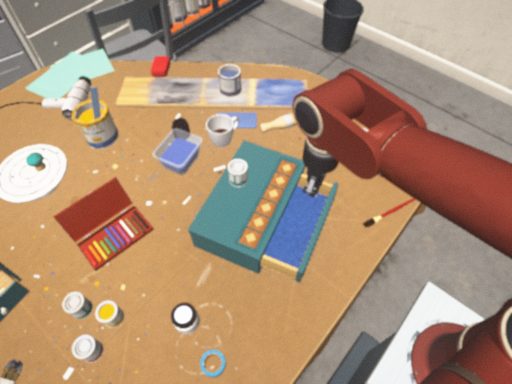

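The drawer's front runs from (335,185) to (300,272), at about 0.105 m out. The gripper is clear above the tray at (315,185). The pot at (237,170) and the jar at (184,317) haven't moved; the knob is hidden behind the arm, but the gripper never came near it.

```bash
python3 -c "
from h import *
print(bot.hand_in())"
```

```text
the job is handed in; nothing more can be done
None
```

The job is handed in: the third square from -y was the push plate, it was pressed and released, and the drawer now stands about 0.105 m out of 0.14 m, with the arm clear of everything.

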